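Close the vial block with its pinned cover

ROBOT

A 7-joint arm with a two-finger parallel gripper is mounted at the origin on the work surface. World frame = base frame: x ahead of the robot, y to its left, z up, the work surface at z = 0. Lengths are in mm, angles in rad, forces in N, time in s.
With the tool pointing down it reaches from about 400 to 900 mm from the base axis. Payload 5.6 kg.
Tool frame: the origin (TCP) lies midway between the tips of the shut fingers; the grasp point (between the pads) lies 19 mm behind it; x points along the fingers, y is the direction in which the jaws open and shut, and the axes are right-handed (so a half turn about x gives the same grasp; the last joint's range is limited). The gripper opens to 92 mm and grips with 3 to 60 N. Pads are 20 mm wide; open, the fingers measure 128 mm over their backs; the gripper's body (75 mm by 189 mm) begins 69 mm behind the grasp point.
Start: joints at [-1.258, 0.468, -0.012, 1.603, 0.006, 1.071, -0.056], TCP at [226.462, 609.281, 214.592] pointing down, gripper open.
Joint ranges: [-2.53, 2.53], [-0.31, 2.02], [-1.57, 1.55], [0.28, 2.44], [-1.29, 4.43], [0.15, 1.84], [-2.92, 2.92]. Speed limits (rad/s): [2.57, 2.57, 3.14, 3.14, 3.14, 3.14, 3.14].

INTERFACE

Orientations are given as a rotation vector (axis times angle).
In Python, from cell import robot, grip, kin, viewer gives the robot as it stands. Calls block until the motion is done:
- robot.movep(position, orientation): joint-space move of the TCP to a pose.
- robot.servo_line(position, feed=150, rotation=None): straight line of the TCP; rotation=None keeps the orientation; feed is the mean speed in mm/s.
- robot.goto_joints(angles): joint-space move.
- grip(opening, newtons=None): opening from 0.0 (shut) to 1.0 (fully open); newtons is the grip in N (None keeps the last); returns when the fingers have stopped.
- robot.hold(seconds).
- kin.ik(position, orientation): joint angles nearest the present ones, or None.
- robot.observe(): the state.
- viewer.read_camera(name): name is "side" or "top"; returns the picture (480x640x3 uint8, red, green, blue); there is no depth.
- viewer.camera_info(name): a dict with "camera_matrix" (3x3 intrinsics, pixels), "k1" (the pictures are not rectified: a ray, as slopes to the right and down, at radius r is drawn at 1 + k1 r^2 times it, then the intrinsics apply), "R" (3x3) and "t" (3): a world point X has camera coordinates R X + t. Camera axes: x right, y down, z forward; pixel columns grow to the right and rows downward; lengths in mm; the calibration is good to about 2 mm. A picture is of the moment at which its call begins. camera_info takes no time and is no camera call.
A pose or a line that the arm cannot do raises robot.IKError and nothing moves.
- robot.job_done(): hands the job in, once; it reports no verdict.
Trained networks look in the newest picture that a camera, given by its name, has taken for a name from the list of things; names that differ only in an ending like _2 or _b are one class to them, and where a whole thing is asked for, a point or a joint stands for the part that bears it (a point fixed in the world has none). Each returns a list of dicts, best first, with "confidence" (0 to 1); they miss things now and then, are a little off and sometimes report something else, mostly with a low value. They report only what shows in the picture. A call takes as long as a camera call. They do not tell look-alikes from the thing itself.
- viewer.silhouettes(name, camera): "mask" (480x640 bool, what is visible of it).
- viewer.pinpoint(name, camera): "at" ([x, y, z] in mm, in the coordinates of the camera as it stood for that picture, good to about 4 mm: a listed point, or the origin of a listed thing).
The state is a dict: "t": time; "joints": joint angles; "joint_velocities": joint speeds; "joint_torque": joint torques, N m; "tcp_pos": TCP position; "tcp_rot": TCP orientation; "contact_force": force on the tool from outside, world axes, zero at the start; "wrist_torque": the same for the moment, N m; "grip_width": opening from 0.0 (shut) to 1.0 (fully open).
Only numpy, scipy, OpenCV 4.12 (cv2) and the standard library are available. Lean on these libraries where they do the work, as an engineer would, in place of code of your own. Each camera call takes 0.05 s, during which the arm holds its last target.

TASK

Close the block of sample vials with the cover that has the two guide holes: pick that cover up by its grip, keep it level and lower it over the block's two upright pins until it lies fully down, and let go only then. Leave the other cover, the solid one without holes, where it is.

Things in the scene. Friction and masses are not known exactly. Their poses are not given: they have to be found in the camera images.
- cover_grip (a point): Loose aluminium cover, 0.3-0.5 kg, flat on the bench: plate 90x180x10 mm (x,y,z) with two 26 mm through holes on its y axis, 68 mm either side of centre. Amid its top stands a black grip bar 16 mm thick (x), 60 long (y), 50 tall. This point: middle of the bar, 35 mm above the plate's underside. z is up; a half turn makes no difference.
- block_seat (a point): Fixed aluminium vial block 100x190 mm (x,y). This point: centre of its seat, 48 mm above the bench, where the cover's underside comes to rest; z is up. On the y axis, 68 mm either side, stand steel pins 14 mm thick, 44 mm tall above the seat, the top 14 mm tapered. Eight black vial caps lie between, 2 mm below the seat. Cover's y goes along block's y, either way round.
- blank_grip (a point): The other loose cover, to be left alone: the same plate 90x180x10 mm and the same black grip bar, but solid, without holes. This point: middle of the bar, 35 mm above its underside.
Mind the look-alikes: they are no part of the job. Leave any yellow look-alike of the part that bears cover_grip alone. What is shaped like the part that bears block_seat but purple is not meant.

How it is judged (in metres and radians):
On the way:
1. the cover, still held in the gripper and level, is lowered over both pins to within 12 mm of its seat (z of cover_grip in the frame of block_seat between 0.025 and 0.047 m and horizontal distance between cover_grip and block_seat below 0.015 m and angle between cover_grip's own z axis and vertical below 0.175 rad and angle between the y axis of cover_grip and the y axis of block_seat, either way round below 0.175 rad and contact force between the fingers and cover above 0.5 N), for 0.1 s.
At the end, for the whole second after the job is handed in: The cover with holes lies fully down on the block with a pin through each hole: within 4 mm of its seat in height, its centre within 12 mm of the block's, within 4 degrees of level and 10 degrees of the block's direction, at rest; the solid cover is within 30 mm of where it started (z of cover_grip in the frame of block_seat between 0.03 and 0.039 m and horizontal distance between cover_grip and block_seat below 0.012 m and angle between cover_grip's own z axis and vertical below 0.07 rad and angle between the y axis of cover_grip and the y axis of block_seat, either way round below 0.175 rad and linear speed of cover below 0.02 m/s and distance of blank_grip from where it was at the start of the episode below 0.03 m); the robot touches nothing.
It fails at once if the cover with holes is tipped by more than 25 degrees (angle between cover_grip's own z axis and vertical above 0.436 rad).
It fails at once if the solid cover is moved by more than 30 mm (distance of blank_grip from where it was at the start of the episode above 0.03 m).
It also fails if it takes over 43 s, if anything falls off the work surface, if the arm or the gripper's body presses on something with over 40 N, if the wrist force passes 120 N, or if a joint passes its speed limit or range.

## Working session

There is one attempt and no reset: what is moved stays moved. The work goes in short steps, each a Python script; the robot and the scene stay as the last script left them, time stands still between calls to the robot, and variables do not carry over. Pictures are saved under pics/ and viewed, and the job is handed in when it is done.

```bash
ls; mkdir -p pics
python3 - <<'E'
from cell import robot,grip,kin,viewer
import cv2,numpy as np
for c in("side","top"):
    im=viewer.read_camera(c); cv2.imwrite(f"pics/{c}0.png",im[:,:,::-1])
    i=viewer.camera_info(c); print(c,i)
    R=np.array(i["R"]);t=np.array(i["t"])
    for n in("cover_grip","block_seat","blank_grip"):
        for d in viewer.pinpoint(n,c):
            p=np.array(d["at"]); K=np.array(i["camera_matrix"]);s=p[:2]/p[2];s=s*(1+i["k1"]*(s@s))
            print(n,round(d["confidence"],2),(R.T@(p-t)).round(1),(K[:2,:2]@s+K[:2,2]).round(0))
o=robot.observe();print(o["t"],o["tcp_rot"])
E
```

```text
pics
side {'camera_matrix': array([[526.43216154,   0.        , 325.75643863],
       [  0.        , 526.43216154, 241.0642866 ],
       [  0.        ,   0.        ,   1.        ]]), 'k1': -0.13649270861740265, 'R': array([[ 0.85072444, -0.52542588, -0.01398431],
       [-0.31738986, -0.49231918, -0.81048473],
       [ 0.41896491,  0.69393765, -0.58559281]]), 't': array([-335.36434237,  193.31338885, 1123.23085487])}
cover_grip 0.68 [ 655.4 -295.5   35.5] [493. 286.]
cover_grip 0.67 [ 479.3 -261.3   33.2] [423. 308.]
cover_grip 0.6 [ 184.4 -316.1   39. ] [319. 382.]
block_seat 0.8 [163.9 322.4  49. ] [188. 220.]
block_seat 0.6 [472.9 273.2  47.9] [298. 195.]
blank_grip 0.8 [538.7  13.1  31.7] [371. 237.]
top {'camera_matrix': array([[523.33087137,   0.        , 319.96761027],
       [  0.        , 523.33087137, 236.3621593 ],
       [  0.        ,   0.        ,   1.        ]]), 'k1': -0.13061147239034743, 'R': array([[ 0.02862389, -0.99945891, -0.01620388],
       [-0.98915803, -0.02598554, -0.14453771],
       [ 0.14403843,  0.02016543, -0.98936661]]), 't': array([3.80012905e-01, 4.04178180e+02, 1.14185042e+03])}
cover_grip 0.85 [ 183.9 -318.6   32.2] [467. 339.]
cover_grip 0.83 [ 480.7 -266.2   34.9] [444. 206.]
block_seat 0.97 [472.2 267.7  51. ] [206. 202.]
block_seat 0.65 [165.1 320.9  44.3] [176. 340.]
blank_grip 0.94 [537.1  11.4  35.5] [322. 178.]
0.4 [ 0.2791456   1.55265974 -0.2794303 ]
```

View pics/side0.png

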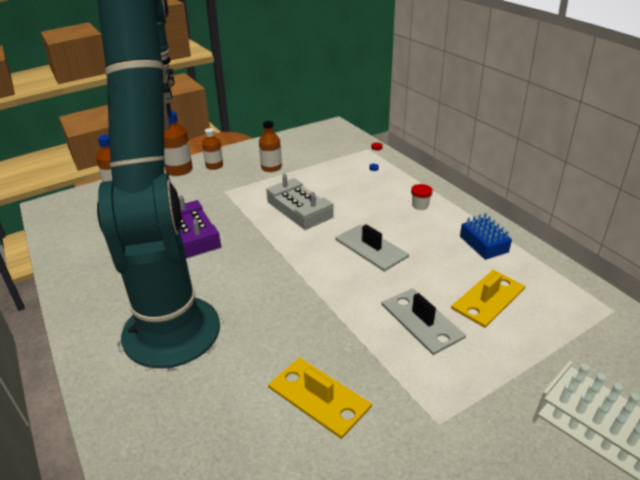

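View pics/top0.png

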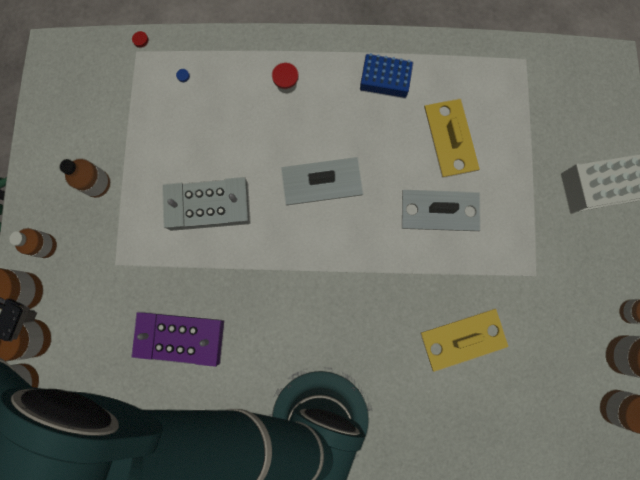

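Candidates with the two holes, in the top picture: the grey cover at (441,210), and yellow ones at (452,138) and (465,340). The grey one fits, because yellow is excluded and the grey plate at (321,181) is solid. For the block, grey (206,203) fits and purple (178,338) is not meant. I'll confirm with crops and measure the yaw from the silhouettes.

```bash
cat > h.py <<'E'
from cell import robot,grip,kin,viewer
import cv2,numpy as np
from scipy.spatial.transform import Rotation as Ro
def back(c,uv,z):
    i=viewer.camera_info(c);K=np.array(i["camera_matrix"]);R=np.array(i["R"]);t=np.array(i["t"])
    uv=np.atleast_2d(np.float64(uv))
    s=cv2.undistortPoints(uv[:,None],K,np.array([i["k1"],0,0,0.]))[:,0]
    d=np.c_[s,np.ones(len(s))]@R; C=-R.T@t
    return C+d*((z-C[2])/d[:,2])[:,None]
def proj(c,P):
    i=viewer.camera_info(c)
    return cv2.projectPoints(np.float64(P),cv2.Rodrigues(np.array(i["R"]))[0],np.array(i["t"]),np.array(i["camera_matrix"]),np.array([i["k1"],0,0,0.]))[0][:,0]
E
python3 - <<'E'
from h import *
im=viewer.read_camera("top")[:,:,::-1]
a=cv2.resize(im[175:245,385:495],(792,504),interpolation=3)
b=cv2.resize(im[165:240,150:260],(792,540),interpolation=3)
cv2.imwrite("pics/cropc.png",a);cv2.imwrite("pics/cropb.png",b)
for n,c,z in(("cover_grip","top",10),("block_seat","top",48),("blank_grip","top",10)):
    for d in viewer.silhouettes(n,c):
        m=d["mask"].astype(np.uint8);ct=max(cv2.findContours(m,0,2)[0],key=cv2.contourArea)
        P=back(c,ct[:,0],z)[:,:2].astype(np.float32);r=cv2.minAreaRect(P)
        print(n,round(d["confidence"],2),ct[:,0].mean(0).round(),im[m>0].mean(0).round(),r)
E
```

```text
cover_grip 0.93 [441. 212.] [107. 110. 105.] ((475.4708251953125, -263.05206298828125), (181.86196899414062, 92.07034301757812), 89.97852325439453)
cover_grip 0.76 [452. 137.] [ 52. 119. 137.] ((652.1011962890625, -291.2674865722656), (185.01605224609375, 95.16596221923828), 12.606727600097656)
cover_grip 0.57 [465. 340.] [ 57. 125. 143.] ((182.11187744140625, -317.8379211425781), (96.35093688964844, 184.71591186523438), 18.70408058166504)
block_seat 0.92 [208. 202.] [103. 109. 105.] ((469.0746765136719, 271.60809326171875), (111.45500946044922, 200.4202117919922), 6.574735641479492)
block_seat 0.57 [175. 337.] [85. 46. 73.] ((166.8700714111328, 316.97479248046875), (202.26060485839844, 105.85623931884766), 87.68624114990234)
blank_grip 0.76 [324. 179.] [108. 112. 107.] ((536.809326171875, 11.67083740234375), (97.59290313720703, 182.3787841796875), 9.332554817199707)
```

View pics/cropc.png

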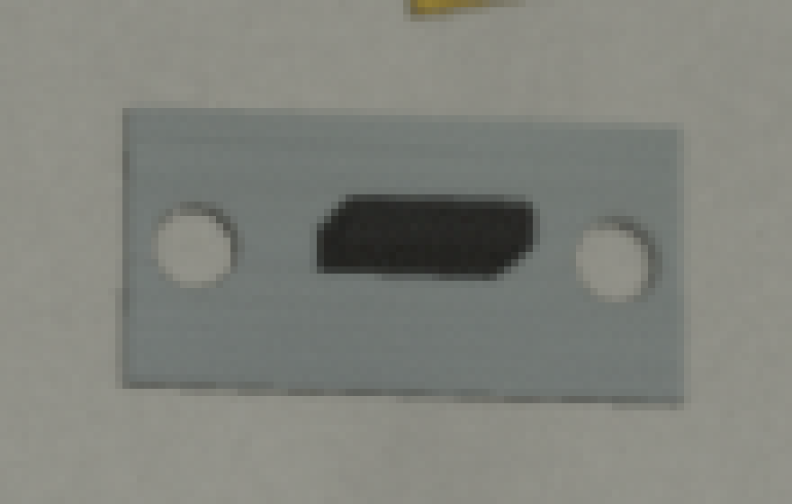

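View pics/cropb.png

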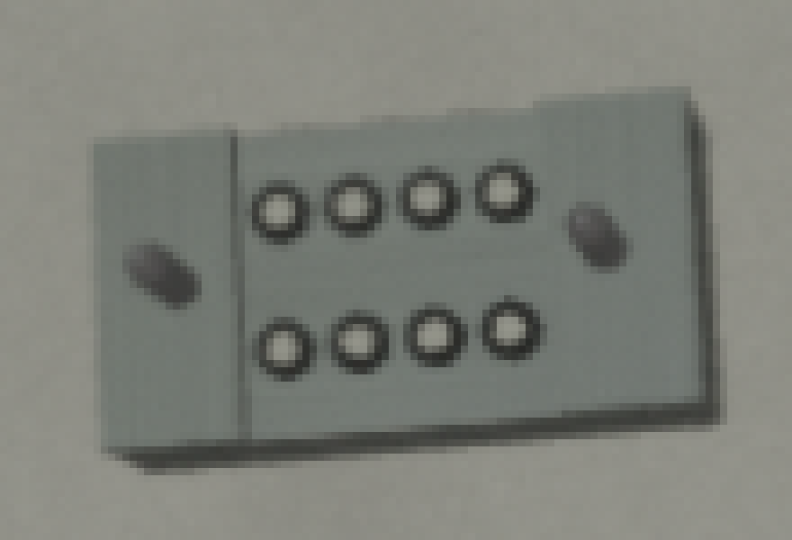

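The crops confirm it: the grey plate has two through holes at crop (196,246) and (617,259). The grey block has pins at crop (160,275) and (598,237). Next I'll measure corners, holes and pins.

Run:
```python
from h import *
def px(l,o): return (np.array(l)+.5)/7.2-.5+o
c=px([(123,109),(683,128),(683,403),(123,386)],(385,175))
hh=px([(196,246),(617,259)],(385,175))
b=px([(93,141),(690,88),(705,402),(103,450)],(150,165))
pt=px([(143,257),(585,217)],(150,165)) # pin tips z~90
pb=px([(184,293),(611,256)],(150,165))
def rep(n,P):
    P=P[:,:2]; print(n,P.round(1).tolist(),"mid",P.mean(0).round(1))
    d=P[0]-P[1];print(" len",np.linalg.norm(d).round(1),"yaw",np.degrees(np.arctan2(-d[0],d[1])).round(2))
    if len(P)==4:
        d=P[3]-P[2];print(" len",np.linalg.norm(d).round(1),"yaw",np.degrees(np.arctan2(-d[0],d[1])).round(2),"w",np.linalg.norm(P[0]-P[3]).round(1),np.linalg.norm(P[1]-P[2]).round(1))
rep("plate",back("top",c,10));rep("holes",back("top",hh,10))
rep("block",back("top",b,48));rep("pintip",back("top",pt,90));rep("pinbase",back("top",pb,48))
for n,x,y,yaw,off in(("c",476.5,-263.5,-.5,0),):pass
```

```text
plate [[520.6, -173.6], [519.9, -355.6], [430.0, -353.8], [430.6, -174.0]] mid [ 475.3 -264.3]
 len 182.0 yaw -0.24
 len 179.9 yaw -0.2 w 90.0 89.9
holes [[476.5, -197.1], [476.1, -333.1]] mid [ 476.3 -265.1]
 len 136.0 yaw -0.14
block [[512.0, 373.1], [532.6, 183.1], [432.9, 173.2], [413.2, 362.2]] mid [472.7 272.9]
 len 191.1 yaw 6.18
 len 190.0 yaw 5.96 w 99.4 100.1
pintip [[466.0, 340.4], [481.1, 205.6]] mid [473.6 273. ]
 len 135.7 yaw 6.38
pinbase [[463.6, 339.8], [478.3, 205.0]] mid [470.9 272.4]
 len 135.6 yaw 6.21
```

```bash
cat >> h.py <<'E'
def ori(yawdeg,s=1):
    a=np.radians(yawdeg);x=np.array([0,0,-1.]);y=s*np.array([np.cos(a),np.sin(a),0])
    return Ro.from_matrix(np.c_[x,y,np.cross(x,y)]).as_rotvec()
def st():
    o=robot.observe();print("t",round(o["t"],2),"tcp",np.round(o["tcp_pos"],1),"F",np.round(o["contact_force"],1),"M",np.round(o["wrist_torque"],2),"g",round(o["grip_width"],3));return o
E
python3 - <<'E'
from h import *
for s in(1,-1):
  for p,y in(((476,-264.8,150),-.2),((476,-264.8,19),-.2),((472.7,272.8,170),6.1),((472.7,272.8,66),6.1)):
    q=kin.ik(list(p),ori(y,s));print(s,p,None if q is None else np.round(q,2))
E
```

```text
1 (476, -264.8, 150) [-0.2   0.47  0.83  1.96 -0.43  0.9   0.85]
1 (476, -264.8, 19) [-0.06  0.67  0.66  2.02 -0.65  0.68  1.01]
1 (472.7, 272.8, 170) [-0.87  0.35  0.35  1.92 -0.15  0.9  -0.34]
1 (472.7, 272.8, 66) [-0.83  0.51  0.31  1.98 -0.23  0.69 -0.27]
-1 (476, -264.8, 150) [-0.48  0.78  1.35  1.97 -0.86  1.14 -1.91]
-1 (476, -264.8, 19) [-0.43  1.14  1.33  2.03 -1.26  1.18 -1.66]
-1 (472.7, 272.8, 170) [-0.37  0.36 -0.26  1.89  0.12  0.9   2.56]
-1 (472.7, 272.8, 66) [-0.34  0.52 -0.31  1.95  0.24  0.7   2.46]
```

Run:
```python
from h import *
robot.movep([476,-264.8,150],ori(-.2));st()
robot.servo_line([476,-264.8,60],feed=100);st()
im=viewer.read_camera("side")[:,:,::-1];cv2.imwrite("pics/pre.png",cv2.resize(im[220:380,330:530],(800,640)[0:1]+(600,),interpolation=3))
```

```text
t 3.79 tcp [ 476.5 -264.   149.9] F [-0.5 -0.2  0. ] M [-0.11  0.02 -0.02] g 0.999
t 4.84 tcp [ 476.4 -265.1   60.5] F [0.7 0.  0.1] M [-0.02  0.07 -0.03] g 0.999
```

View pics/pre.png

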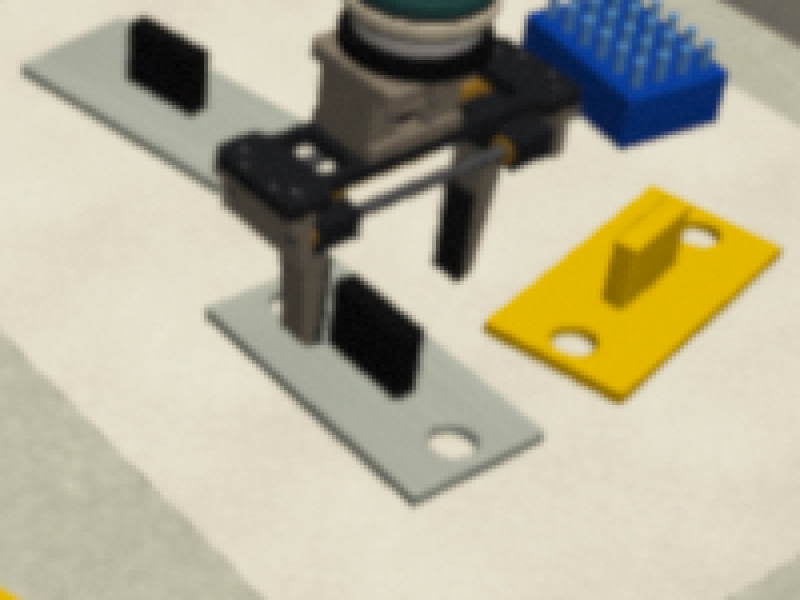

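The fingers straddle the grey cover's bar (crop (375,335)), one on each side of it. The yellow cover is clear. Now I'll grasp and lift.

Run:
```python
from h import *
robot.servo_line([476,-264.8,19],feed=60);st()
grip(0.0,45);st()
robot.servo_line([476,-264.8,60],feed=50);robot.hold(.3);st()
im=viewer.read_camera("side")[:,:,::-1];cv2.imwrite("pics/lift.png",cv2.resize(im[200:380,330:530],(667,600),interpolation=3))
```

```text
t 5.72 tcp [ 476.  -265.1   19.1] F [0.7 0.  0.2] M [-0.09  0.07  0.01] g 0.997
t 6.86 tcp [ 476.2 -264.8   19. ] F [ 1.2  0.8 -0.3] M [-0.05 -0.11 -0.03] g 0.169
t 8.12 tcp [ 475.9 -264.8   59.8] F [ 0.1  0.2 -3.1] M [-0.13  0.02 -0.03] g 0.168
```

View pics/lift.png

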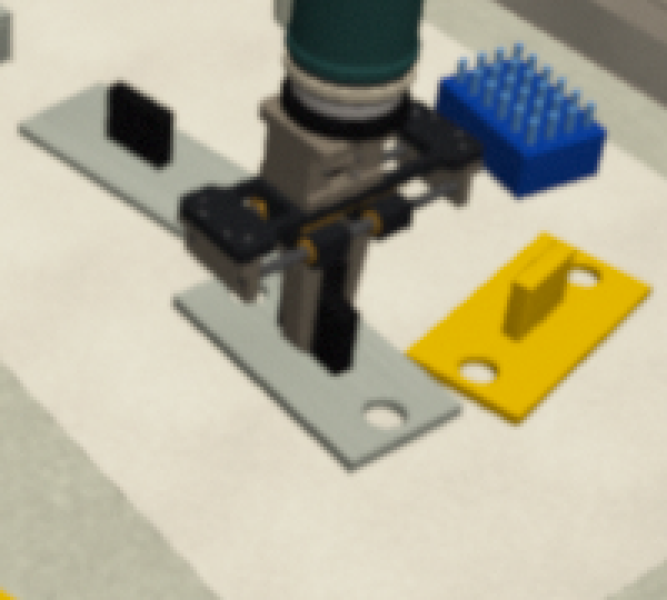

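The cover is held: the jaw gap is 15.5 mm, the load is about 3 N, and it looks level. Next I'll carry it over the block.

Run:
```python
from h import *
robot.servo_line([476,-264.8,190],feed=120)
robot.servo_line([472.7,272.8,190],feed=160,rotation=ori(6.1))
robot.servo_line([472.7,272.8,122],feed=80);robot.hold(.3);o=st()
print(o["tcp_rot"],ori(6.1))
for c,r in(("side",(130,270,220,400)),("top",(140,260,130,290))):
    im=viewer.read_camera(c)[:,:,::-1];a,b,d,e=r;cv2.imwrite(f"pics/ov_{c}.png",cv2.resize(im[a:b,d:e],None,fx=4.4,fy=4.4,interpolation=3))
```

```text
t 14.22 tcp [472.8 273.  122.3] F [-0.3 -0.3 -3.2] M [-0.08  0.07  0.01] g 0.172
[ 1.13091094  1.25773993 -1.12979184] [ 1.13041626  1.25765983 -1.13041626]
```

View pics/ov_side.png

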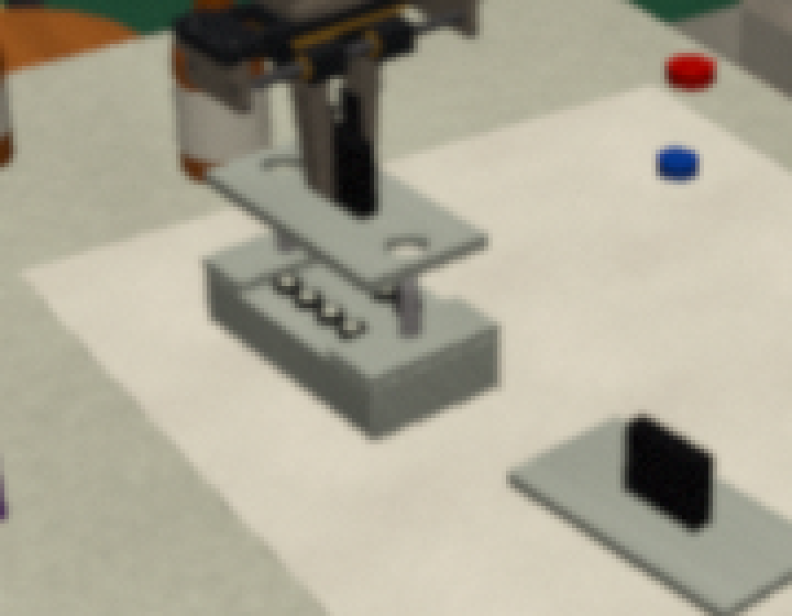

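View pics/ov_top.png

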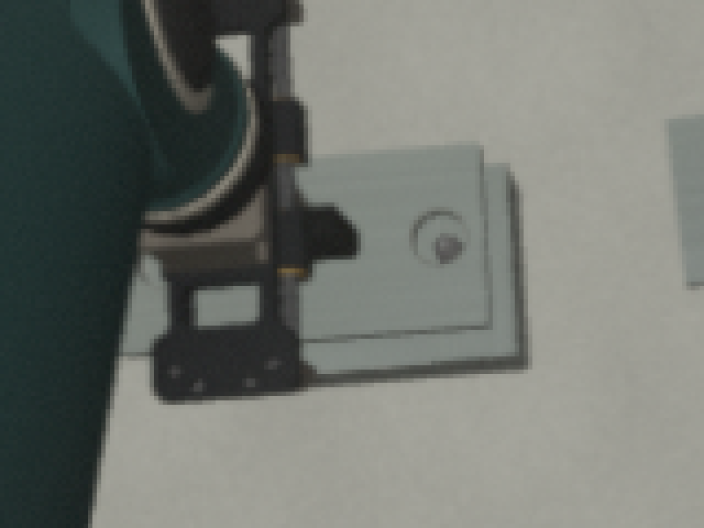

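The side picture shows the cover level above the pins. In the top picture, a pin shows through the right-hand hole, with the hole centre at crop (440,237) and the tip at (447,247). I'll check this metrically.

Run:
```python
from h import *
f=lambda p,o:(np.array(p)+.5)/4.4-.5+o
print("hole",back("top",f((440,238),(130,140)),113.3),"tip",back("top",f((447,247),(130,140)),91))
a=np.radians(6.1);u=np.array([-np.sin(a),np.cos(a)])
print("cmd hole",np.array([472.8,273])-68*u)
print("plate right edge",back("top",f([(482,147),(490,325)],(130,140)),113.3), "want",[ (np.array([472.8,273])-90*u+s*45*np.array([np.cos(a),np.sin(a)])).round(1) for s in(1,-1)])
s=(220,130)
print("side hole",back("side",f((409,250),s),113.3))
```

```text
hole [[478.01120174 203.64190977 113.3       ]] tip [[478.59930587 204.38666637  91.        ]]
cmd hole [480.02595685 205.3850198 ]
plate right edge [[523.55020201 185.73396362 113.3       ]
 [436.01621463 177.10653927 113.3       ]] want [array([527.1, 188.3]), array([437.6, 178.7])]
side hole [[474.65728571 193.62090309 113.3       ]]
```

The hole and pin agree to about 1 mm and the clearance is ±6 mm, so I'll lower in steps with a force watch.

Run:
```python
from h import *
for z in (105,95,85,76,71,69,68,67,66.5):
    robot.servo_line([472.7,272.8,z],feed=40 if z>70 else 15);o=st()
    F=np.array(o["contact_force"])
    if F[2]>5 or np.hypot(*F[:2])>8: print("contact");break
robot.hold(.3);st()
im=viewer.read_camera("side")[:,:,::-1];cv2.imwrite("pics/down.png",cv2.resize(im[130:270,220:400],None,fx=4.2,fy=4.2,interpolation=3))
```

```text
t 14.89 tcp [472.7 272.6 104.8] F [ 0.3  0.9 -2.9] M [-0.08  0.01 -0.05] g 0.171
t 15.29 tcp [472.5 272.6  94.7] F [-0.8 -0.6 -3.1] M [-0.06  0.04  0.06] g 0.173
t 15.69 tcp [472.5 272.6  84.7] F [-0.3 -0.8 -3. ] M [-0.13  0.06 -0.03] g 0.175
t 16.07 tcp [472.5 272.6  75.7] F [ 0.  -0.5 -2.9] M [-0.02  0.09  0.02] g 0.17
t 16.34 tcp [472.5 272.7  70.7] F [ 1.2 -0.3 -3. ] M [-0.08  0.05  0.01] g 0.172
t 16.62 tcp [472.7 272.7  68.9] F [-0.1 -0.1 -3.3] M [-0.08  0.09  0.01] g 0.171
t 16.88 tcp [472.7 272.8  68. ] F [-0.2  0.5 -3.1] M [-0.12  0.05 -0.06] g 0.174
t 17.12 tcp [472.8 272.8  67. ] F [-0.6  0.7 -2.2] M [-0.04 -0.   -0.01] g 0.173
t 17.38 tcp [472.8 272.9  67. ] F [-2.4 -0.4  4.1] M [-0.34  0.5   0.  ] g 0.172
t 17.68 tcp [472.8 272.9  67. ] F [-1.9 -0.7  5.5] M [-0.38  0.56 -0.03] g 0.17
```

View pics/down.png

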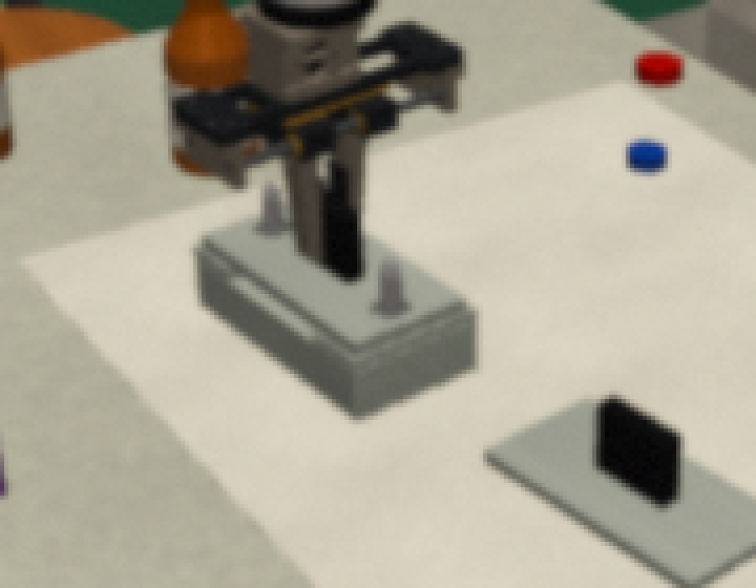

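Both pins stand up through the holes (crop (272,210) and (392,288)). The cover lies flush on the seat, and contact was felt at exactly the expected TCP height of 67 mm. I'll let go, retreat upward and check.

Run:
```python
from h import *
grip(1.0);st()
robot.servo_line([472.7,272.8,200],feed=100);robot.hold(.2)
robot.servo_line([472.7,60,260],feed=200);robot.hold(.3);st()
for c,r in(("side",(130,270,220,400)),("top",(140,260,130,290))):
    im=viewer.read_camera(c)[:,:,::-1];a,b,d,e=r;cv2.imwrite(f"pics/end_{c}.png",cv2.resize(im[a:b,d:e],None,fx=4.2,fy=4.2,interpolation=3))
    R,t=[np.array(viewer.camera_info(c)[k]) for k in "Rt"]
    for n in("cover_grip","blank_grip"):
        for d in viewer.pinpoint(n,c):print(c,n,round(d["confidence"],2),(R.T@(np.array(d["at"])-t)).round(1))
```

```text
t 18.91 tcp [472.7 272.8  66.5] F [-0.1 -0.5  0.1] M [-0.05 -0.   -0.04] g 1.0
t 22.15 tcp [472.6  60.5 259.8] F [-0.2 -0.   0.2] M [-0.07  0.07 -0.07] g 0.998
side cover_grip 0.88 [473.  276.3  82.3]
side cover_grip 0.65 [ 181.  -318.6   37.8]
side cover_grip 0.6 [ 657.7 -296.8   35.3]
side blank_grip 0.69 [540.2  11.   37.5]
top cover_grip 0.96 [476.7 270.8  83.2]
top cover_grip 0.91 [ 183.7 -321.5   37.7]
top cover_grip 0.73 [ 652.2 -289.2   32.7]
top blank_grip 0.67 [538.3  12.1  35. ]
```

View pics/end_side.png

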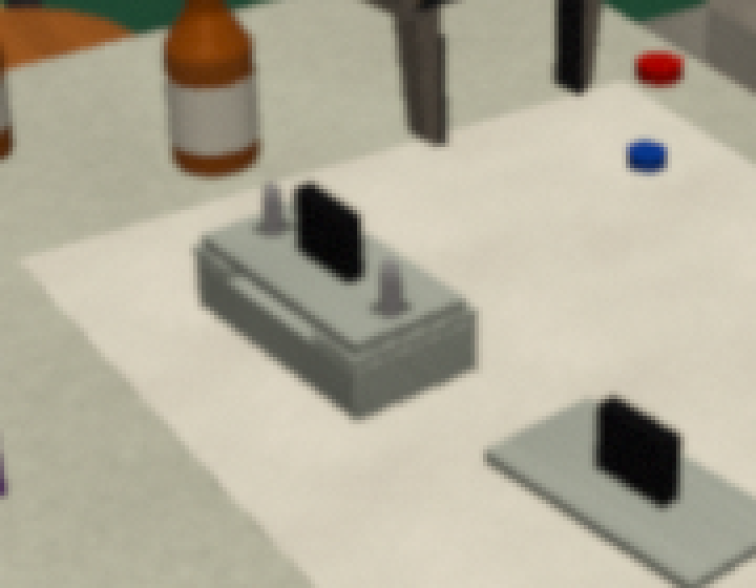

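View pics/end_top.png

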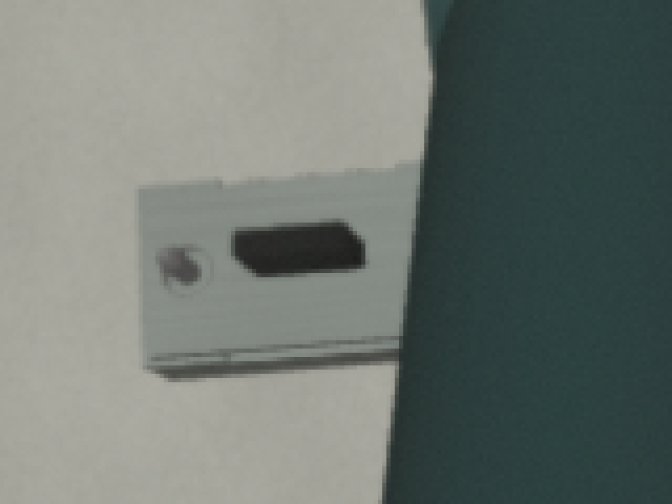

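The cover lies flat on the block with both pins through (side crop (272,210) and (392,288)). The gripper is clear, and the solid cover is where it was.

```bash
python3 -c "
from cell import robot
robot.job_done()"
```

```text
the job is handed in; nothing more can be done
```

The grey cover with the two holes now lies on the grey block with a pin through each hole. I let go only once it was fully down, then backed the gripper away and handed the job in at about 22 s.

**Seating:** I felt contact at a TCP height of 67 mm, the height expected for a fully seated cover. The highest force I read was about 5.5 N.

**Final position:** The networks put the cover's grip point about 83 mm above the bench and within about 5 mm of the block's centre. Both are within their accuracy, and the pictures show the cover level.

**Solid cover:** It reads (538–540, 11–12) mm now and (537–539, 11–13) mm at the start, so it did not move beyond measuring error.

**Checks that disagreed or fell short:**
- While the cover hung over the pins, a rough reading of one hole from the side camera was about 12 mm off in y. I put that down to how I picked the pixel in an oblique view. The top camera had the same hole within 1 mm of its pin, and the cover went down without side forces.
- In the last top picture the arm hid the right half of the block, so only the side picture confirms the second pin.

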